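# Put the four things back on their own stands

### The arm

A 7-joint arm with a two-finger parallel gripper is mounted at the origin on the work surface. World frame = base frame: x ahead of the robot, y to its left, z up, the work surface at z = 0. Lengths are in m, angles in rad, forces in N, time in s.
With the tool pointing down it reaches from about 0.4 to 0.9 m from the base axis. Payload 5.5 kg.
Tool frame: the origin (TCP) lies at the very end of the fingers, on their centre line; the grasp point (between the pads) lies 19 mm behind it (robot.tcp_to_grasp is the distance from the TCP to the grasp point, in m); z points along the fingers, y is the line along which they close (so a half turn about z gives the same grasp; the last joint's range is limited). The gripper opens to 92 mm and grips with 3 to 60 N. Pads are 19 mm wide; open, the fingers measure 130 mm over their backs; the gripper's body (75 mm by 190 mm) begins 47 mm behind the grasp point.
Start: joints at [1.469, 0.501, -0.427, 1.55, 0.221, 1.138, -0.21], TCP at [0.232, -0.607, 0.227] pointing down, gripper open.
Joint ranges: [-2.88, 2.88], [-0.31, 2.03], [-1.54, 1.56], [0.2, 2.42], [-1.41, 4.55], [0.19, 2.02], [-2.57, 2.57]. Speed limits (rad/s): [2.57, 2.57, 3.14, 3.14, 3.14, 3.14, 3.14].

### API

Orientations are given as a unit quaternion [w, x, y, z].
In Python, from bench import robot gives the robot as it stands. Calls block until the motion is done:
- robot.move_pose(position, orientation): joint-space move of the TCP to a pose.
- robot.line_to(position, orientation=None, speed=0.15): straight line of the TCP; orientation=None keeps the orientation; speed is the mean speed in m/s.
- robot.set_joints(angles): joint-space move.
- robot.gripper_open() and robot.clamp(): open the fingers fully, or close them until they stop; the grip force is fixed at half the most.
- robot.pause(seconds).
- robot.ik(position, orientation): joint angles nearest the present ones, or None.
- robot.read_state(): the state.
- robot.grab_frame(name): name is "scene" or "top" or "wrist"; returns the picture (400x640x3 uint8, red, green, blue); there is no depth.
- robot.camera_model(name): a dict with "fx", "fy", "cx", "cy" (pixels), "rvec" (rotation vector, rad) and "tvec" (3), from world to camera coordinates, as OpenCV has them; the wrist camera has in their place "tool_from_camera" (4x4, takes a point from camera to tool coordinates, whose origin is the TCP and whose axes are the flange's). Camera axes: x right, y down, z forward; pixel columns grow to the right and rows downward; lengths in m; the calibration is good to about 2 mm. A picture is of the moment at which its call begins: read the wrist's pose just before it. camera_model takes no time and is no camera call.
A pose or a line that the arm cannot do raises robot.Unreachable and nothing moves.
- robot.job_done(): hands the job in; it is judged then, once.
Trained networks look in the newest picture that a camera, given by its name, has taken for a name from the list of things; names that differ only in an ending like _2 or _b are one class to them, and where a whole thing is asked for, a point or a joint stands for the part that bears it (a point fixed in the world has none). Each returns a list of dicts, best first, with "conf" (0 to 1); they miss things now and then, are a little off and sometimes report something else, mostly with a low value. They report only what shows in the picture. A call takes as long as a camera call.
- robot.look_for(camera, target): "box" ([left, top, right, bottom] as shares, 0 to 1, of the picture: columns of its width, rows of its height, round what is visible of it).
- robot.landmark_of(camera, target): "position" ([column, row] as shares, 0 to 1, of the picture: columns of its width, rows of its height: a listed point, or the origin of a listed thing).
The state is a dict: "time": time; "joint_pos": joint angles; "joint_vel": joint speeds; "tau": joint torques, N m; "tool_pos": TCP position; "tool_rot": TCP orientation; "force": force on the tool from outside, world axes, zero at the start; "wrist_torque": the same for the moment, N m; "opening": opening from 0.0 (shut) to 1.0 (fully open); "grip_force": force on a finger pad.
Only numpy, scipy, OpenCV 4.12 (cv2) and the standard library are available. Lean on these libraries where they do the work, as an engineer would, in place of code of your own. Each camera call takes 0.05 s, during which the arm holds its last target. There are 200 camera calls.

### The job

The pestle, the glass jar, the steel tin and the pepper mill are all standing on each other's stands: move each to the middle of its own, the pestle on the black rubber mat, the jar on the round steel disc, the tin on the slatted wooden rack and the mill on the six-sided cork trivet. Keep them upright and set them down rather than dropping them, and never put one on the bare marble: the empty round chopping block is the free spot for use on the way, and must be empty again at the end.

Things in the scene. Friction and masses are not known exactly. Their poses are not given: they have to be found in the camera images.
- pestle: Grey granite pestle standing on its broad end, 130 mm tall, 0.4 to 0.65 kg. Foot 58 mm across, tapering to a straight round handle 36 mm across from 75 to 122 mm above its underside. Origin: centre of the underside; z runs up its axis.
- jar: Round clear glass jar with a fixed wooden lid, 95 mm tall, about 0.35 kg. Glass part 64 mm across up to 76 mm, lid 56 mm across above that. Origin: centre of the underside; z up.
- tin: Oblong plain steel tea tin, closed, 56 mm along its x, 90 mm along its y, 85 mm tall, about 0.25 kg; grip it across the 56 mm. Origin: centre of the underside; z up. It may stand any way round.
- mill: Pale turned-wood pepper mill, one solid piece, 116 mm tall, about 0.2 kg. Foot 56 mm across, waist 32 mm at 52 mm height, round head 44 mm across from 70 to 100 mm above the underside, a 20 mm knob above that. Origin: centre of the underside; z up.
- mat: Home of the pestle: plain square black rubber mat, 110 x 110 mm, 12 mm thick, fixed to the counter. Origin: centre of its underside, on the marble (its flat top is 12 mm higher); z up.
- disc: Home of the jar: flat round steel disc, 114 mm across, 12 mm thick, fixed. Origin: centre of its underside, on the marble (top 12 mm higher); z up.
- rack: Home of the tin: pale wooden slatted rack with five slats, 110 mm (x) by 130 mm (y, along the slats), 12 mm high, fixed. Origin: centre of its underside, on the marble (top 12 mm higher); z up.
- hexagon: Home of the pepper mill: six-sided brown cork trivet, 108 mm across the flats, 12 mm thick, fixed. Origin: centre of its underside, on the marble (top 12 mm higher); z up.
- block: Round wooden chopping block with a darker edge, 130 mm across, 18 mm thick, fixed; nothing stands on it at the start. Origin: centre of its underside, on the marble (top 18 mm higher); z up. The four stands and this block lie at least 160 mm apart, centre to centre, in any arrangement; other ware between them is no taller than 35 mm.

How it is judged:
At the end, for the whole second after the job is handed in: Each of the four things stands upright (within 0.1 rad) and still on its own stand, its centre within 15 mm of the stand's centre and its underside on the stand's top, so that the chopping block is empty (horizontal distance between pestle and mat below 0.015 m and z of pestle in the frame of mat between 0.008 and 0.017 m and angle between each of pestle, jar, tin, mill's own z axis and vertical below 0.1 rad and linear speed of each of pestle, jar, tin, mill below 0.02 m/s and angular speed of each of pestle, jar, tin, mill below 0.2 rad/s and horizontal distance between jar and disc below 0.015 m and z of jar in the frame of disc between 0.008 and 0.017 m and horizontal distance between tin and rack below 0.015 m and z of tin in the frame of rack between 0.008 and 0.017 m and horizontal distance between mill and hexagon below 0.015 m and z of mill in the frame of hexagon between 0.008 and 0.017 m); the robot touches nothing.
It fails at once if one of the four things is set down on the bare marble (its underside is lower than 4 mm) (height (world z) of any of pestle, jar, tin, mill below 0.004 m).
It fails at once if one of the four things is tipped by more than about 35 degrees (angle between any of pestle, jar, tin, mill's own z axis and vertical above 0.6 rad).
It fails at once if one of the four things is dropped (falls free with its underside more than 45 mm above the marble) ((height (world z) of pestle above 0.045 m and contact force between pestle and anything else below 0.05 N) or (height (world z) of jar above 0.045 m and contact force between jar and anything else below 0.05 N) or (height (world z) of tin above 0.045 m and contact force between tin and anything else below 0.05 N) or (height (world z) of mill above 0.045 m and contact force between mill and anything else below 0.05 N)).
It also fails if it takes over 144 s, if anything falls off the work surface, if the arm or the gripper's body presses on something with over 40 N, if the wrist force passes 120 N, or if a joint passes its speed limit or range.

## Working session

There is one attempt and no reset: what is moved stays moved. The work goes in short steps, each a Python script; the robot and the scene stay as the last script left them, time stands still between calls to the robot, and variables do not carry over. Pictures are saved under pics/ and viewed, at most 14 in all, crops included, and the job is handed in when it is done.

```bash
mkdir -p pics; cat > h.py <<'E'
import numpy as np, cv2
from bench import robot
def ray(cam,uv):
    m=robot.camera_model(cam); R=cv2.Rodrigues(np.array(m["rvec"],float))[0]; t=np.array(m["tvec"],float).ravel()
    d=R.T@np.array([(uv[0]-m["cx"])/m["fx"],(uv[1]-m["cy"])/m["fy"],1]); return -R.T@t,d
def at(cam,uv,z):
    c,d=ray(cam,uv); return c+d*(z-c[2])/d[2]
def save(cam,n):
    cv2.imwrite(f"pics/{n}.png",cv2.cvtColor(robot.grab_frame(cam),cv2.COLOR_RGB2BGR))
E
python3 - <<'E'
from h import *
save("top","top0");save("scene","scene0")
Z=dict(pestle=.012,jar=.012,tin=.012,mill=.012,mat=0,disc=0,rack=0,hexagon=0,block=0)
for cam in("top","scene"):
    print(cam,np.round(ray(cam,(320,200))[0],2))
    for n,z in Z.items():
        for r in robot.landmark_of(cam,n)[:2]:
            uv=np.array(r["position"])*[640,400]; print(n,round(r["conf"],2),uv.round(),at(cam,uv,z)[:2].round(3))
        b=robot.look_for(cam,n)
        if b: print("   box",round(b[0]["conf"],2),(np.array(b[0]["box"])*[640,400,640,400]).round())
print(robot.read_state()["time"], robot.read_state()["tool_rot"])
E
```

```text
top [0.38 0.   0.81]
pestle 0.6 [328. 153.] [ 0.648 -0.011]
   box 0.63 [313. 120. 344. 167.]
jar 0.74 [181. 179.] [0.611 0.284]
jar 0.65 [468. 171.] [ 0.593 -0.289]
   box 0.73 [453. 144. 504. 186.]
tin 0.67 [176. 176.] [0.617 0.294]
mill 0.71 [390. 239.] [ 0.466 -0.121]
   box 0.81 [375. 219. 409. 254.]
mat 0.83 [388. 242.] [ 0.463 -0.117]
   box 0.6 [357. 212. 421. 276.]
disc 0.62 [179. 179.] [0.614 0.292]
   box 0.92 [155. 159. 206. 210.]
rack 0.97 [464. 167.] [ 0.605 -0.285]
   box 0.6 [429. 131. 504. 204.]
hexagon 0.96 [333. 150.] [ 0.657 -0.022]
   box 0.71 [300. 126. 362. 182.]
block 0.71 [258. 253.] [0.456 0.135]
block 0.23 [328. 156.] [ 0.646 -0.012]
   box 0.93 [223. 216. 291. 287.]
scene [1.07 0.29 0.74]
pestle 0.83 [286. 246.] [ 0.655 -0.01 ]
   box 0.81 [268. 192. 301. 256.]
jar 0.88 [185. 170.] [ 0.598 -0.291]
   box 0.57 [160. 126. 203. 180.]
tin 0.86 [449. 302.] [0.616 0.283]
   box 0.77 [424. 261. 496. 321.]
mill 0.65 [292. 162.] [ 0.47  -0.111]
   box 0.68 [278. 115. 307. 172.]
mat 0.88 [292. 164.] [ 0.464 -0.117]
mat 0.49 [449. 306.] [0.617 0.285]
   box 0.82 [257. 143. 326. 189.]
disc 0.67 [452. 304.] [0.61  0.288]
   box 0.72 [417. 284. 486. 338.]
rack 0.95 [185. 175.] [ 0.601 -0.291]
rack 0.68 [291. 160.] [ 0.456 -0.124]
   box 0.55 [148. 152. 222. 208.]
hexagon 0.67 [286. 246.] [ 0.65  -0.014]
   box 0.68 [255. 221. 313. 275.]
block 0.85 [403. 209.] [0.461 0.138]
   box 0.77 [368. 180. 437. 236.]
1.9 [-1.66154519e-05  9.83414108e-01  1.81374450e-01  1.65657470e-05]
```

View pics/top0.png

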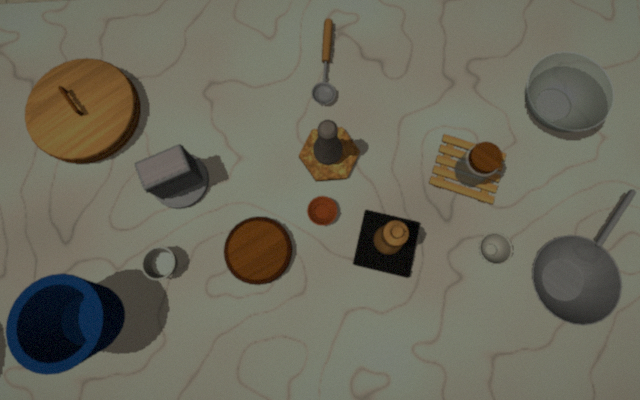

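View pics/scene0.png

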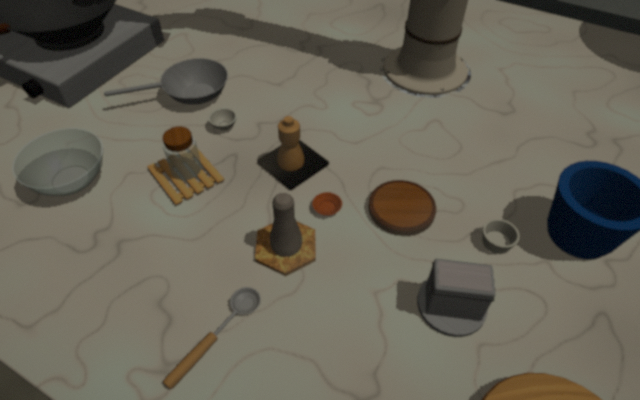

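Top view: mill on mat (388,242), pestle on hexagon (330,152), jar on rack (466,168), tin on disc (178,180) and block empty at (258,250). The networks agree with this. I'll enlarge the stands to refine their centres and the tin's yaw.

```bash
python3 - <<'E'
import cv2,numpy as np
im=cv2.imread("pics/top0.png")
def crop(x,y):
    c=cv2.resize(im[y:y+75,x:x+100],None,fx=4,fy=4,interpolation=cv2.INTER_CUBIC); c=cv2.convertScaleAbs(c,alpha=1.5,beta=15)
    for i in range(0,100,10):
        cv2.line(c,(4*i,0),(4*i,4 if i%20 else 10),(0,0,255),1)
        if i%20==0: cv2.putText(c,str(x+i),(4*i,22),0,.4,(0,0,255),1)
    for i in range(0,75,10):
        cv2.line(c,(0,4*i),(6,4*i),(0,0,255),1); cv2.putText(c,str(y+i),(8,4*i+4),0,.35,(255,0,0),1)
    return c
m=np.vstack([np.hstack([crop(130,140),crop(285,115)]),np.hstack([crop(420,132),crop(340,206)])])
cv2.imwrite("pics/mos.png",m)
E
```

```text
(no output)
```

View pics/mos.png

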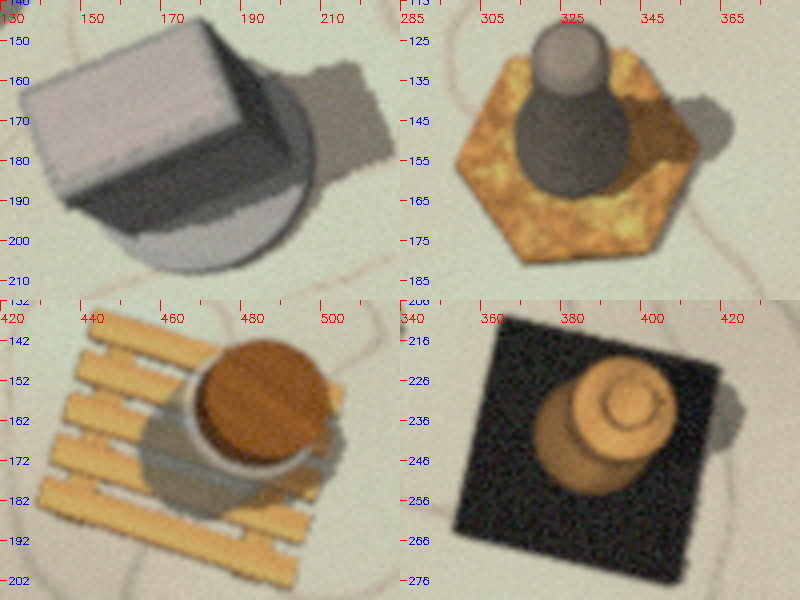

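Mosaic: all outlines are clear. Tin top corners are at about (135,164), (179,144), (190,169), (147,191). Jar lid is centred at (485,157), mill head at (396,233) and pestle top at (327,130). Converting these and checking them against the known sizes.

```bash
python3 - <<'E'
from h import *
P=lambda uv,z: at("top",uv,z)[:2]
def quad(n,pts,z):
    w=np.array([P(p,z) for p in pts]); e=np.roll(w,-1,0)-w
    print(n,w.mean(0).round(4),"sides",np.linalg.norm(e,axis=1).round(3),"dir",np.degrees(np.arctan2(e[:,1],e[:,0])).round(1))
quad("tin",[(135.5,164.5),(178.7,144.5),(190,169.5),(147,191.2)],.097)
quad("hex",[(313.8,128.8),(343,127.5),(359.2,152.5),(347.5,178.2),(316.2,181),(299.2,156.2)],.012)
quad("rack",[(443.7,134),(505.7,153.2),(493.2,204),(429.5,182)],.012)
quad("mat",[(365,210.2),(420,223),(409.5,277.5),(353.7,264)],.012)
for n,uv,z in [("pestle",(327.5,130),.13),("jar",(485.5,157.5),.107),("mill",(396.2,233),.097),("disc",(179.5,179.5),.012),("block",(257.5,251),.018)]: print(n,P(uv,z).round(4))
# feasibility
from scipy.spatial.transform import Rotation as Ro
for n,(x,y) in dict(mat=(.465,-.116),hex=(.652,-.014),rack=(.6,-.29),disc=(.612,.288),block=(.458,.137)).items():
    r=[]
    for a in range(0,180,15):
        q=[0,np.cos(np.radians(a/2)),np.sin(np.radians(a/2)),0]
        if all(robot.ik([x,y,z],q) is not None for z in(.05,.28)): r.append(a)
    print(n,r)
E
```

```text
tin [0.6092 0.2861] sides [0.084 0.053 0.083 0.055] dir [ -66.5 -156.4  115.2   24. ]
hex [ 0.6454 -0.0152] sides [0.06  0.063 0.059 0.062 0.062 0.065] dir [ -90.7 -152.4  152.4   91.9   30.5  -29.6]
rack [ 0.5996 -0.2885] sides [0.129 0.11  0.13  0.107] dir [-112.   158.5   66.6  -22.1]
mat [ 0.4592 -0.1141] sides [0.109 0.107 0.108 0.106] dir [-106.7  163.2   73.2  -16.1]
pestle [ 0.6493 -0.0112]
jar [ 0.5903 -0.2873]
mill [ 0.4672 -0.119 ]
disc [0.6095 0.2864]
block [0.4582 0.1333]
mat [0, 15, 30, 45, 60, 75, 90, 105, 120, 135, 150, 165]
hex [0, 15, 30, 45, 60, 75, 90, 105, 120, 135, 150, 165]
rack [0, 15, 30, 45, 60, 75, 90, 105, 120, 135, 150, 165]
disc [0, 15, 30, 45, 60, 75, 90, 105, 120, 135, 150, 165]
block [0, 15, 30, 45, 60, 75, 90, 105, 120, 135, 150, 165]
```

```bash
cat >> h.py <<'E'
Q=lambda a:[0,np.cos(np.radians(a/2)),np.sin(np.radians(a/2)),0]   # tool x at angle a
HI=.27
G=dict(pestle=.098,jar=.054,tin=.055,mill=.085)
S=dict(mat=(.4605,-.115,.012),hexagon=(.647,-.0155,.012),rack=(.6,-.2885,.012),disc=(.6105,.287,.012),block=(.4585,.135,.018))
def hover(xy,a): robot.move_pose([*xy,HI],Q(a))
def pick(o,xy,ztop,a):
    z=ztop+G[o]-robot.tcp_to_grasp
    robot.line_to([*xy,z],speed=.15); robot.clamp(); s=robot.read_state()
    print(o,"opening mm",round(s["opening"]*92,1),"grip",round(s["grip_force"],1),"tcp",np.round(s["tool_pos"],4),z)
    robot.line_to([*xy,HI],speed=.15); s=robot.read_state(); print(" lifted",round(s["opening"]*92,1),np.round(s["force"],1),round(s["time"],1))
def place(o,xyz,a):
    robot.move_pose([*xyz[:2],HI],Q(a))
    z=xyz[2]+G[o]-robot.tcp_to_grasp+.001
    robot.line_to([*xyz[:2],z+.03],speed=.2); robot.line_to([*xyz[:2],z],speed=.04); robot.pause(.2)
    s=robot.read_state(); print(" place",np.round(s["tool_pos"],4),round(z,4),np.round(s["force"],1))
    robot.gripper_open(); robot.line_to([*xyz[:2],HI],speed=.2); print(" t",round(robot.read_state()["time"],1))
def wrist(name,zo,n=None):
    s=robot.read_state(); w,x,y,z=s["tool_rot"]
    from scipy.spatial.transform import Rotation as Ro
    R=Ro.from_quat([x,y,z,w]).as_matrix(); p=np.array(s["tool_pos"]); m=robot.camera_model("wrist"); T=np.array(m["tool_from_camera"])
    img=robot.grab_frame("wrist")
    if n: cv2.imwrite(f"pics/{n}.png",cv2.cvtColor(img,cv2.COLOR_RGB2BGR))
    c=p+R@T[:3,3]
    for r in robot.landmark_of("wrist",name)[:2]:
        u=np.array(r["position"])*[640,400]
        d=R@T[:3,:3]@np.array([(u[0]-m["cx"])/m["fx"],(u[1]-m["cy"])/m["fy"],1]); print(name,"wrist",round(r["conf"],2),u.round(),(c+d*(zo-c[2])/d[2]).round(4))
    return R,c,T,m
E
python3 - <<'E'
from h import *
hover((.467,-.118),20); wrist("mill",.012,"w0"); wrist("mat",0); print(robot.read_state()["time"])
E
```

```text
mill wrist 0.63 [320. 159.] [ 0.466  -0.1198  0.012 ]
mat wrist 0.63 [121.  89.] [0.4631 0.1322 0.    ]
4.0667
```

View pics/w0.png

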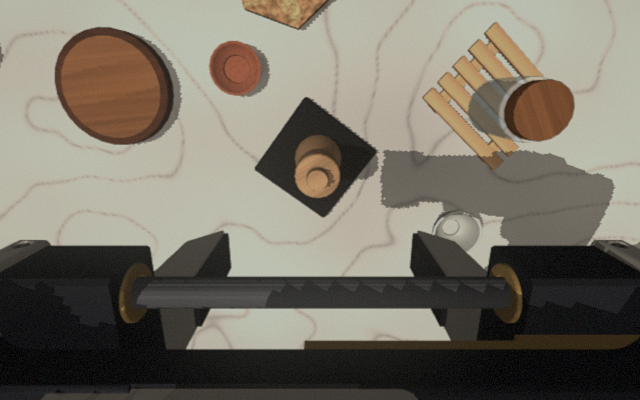

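Wrist view: the mill's axis foot is at about (318,158) and the mat is centred at (316,158). Both agree with the top camera, so I'm moving the mill to the block and the pestle to the mat.

```bash
sed -i 's/mat=(.4605/mat=(.463/' h.py; python3 - <<'E'
from h import *
pick("mill",(.467,-.119),.012,20); place("mill",S["block"],20)
wrist("mill",.018)
hover((.649,-.012),20); wrist("pestle",.012); wrist("hexagon",0,"w1")
E
```

```text
mill opening mm 43.7 grip 30.0 tcp [ 0.4669 -0.1188  0.0781] 0.0782
 lifted 43.7 [-0.8 -0.1 -2.3] 7.7
 place [0.4587 0.135  0.0854] 0.0852 [-0.1 -0.8 -2.7]
 t 12.8
mill wrist 0.91 [318. 160.] [0.4549 0.1361 0.018 ]
pestle wrist 0.61 [321. 158.] [ 0.6482 -0.0104  0.012 ]
```

View pics/w1.png

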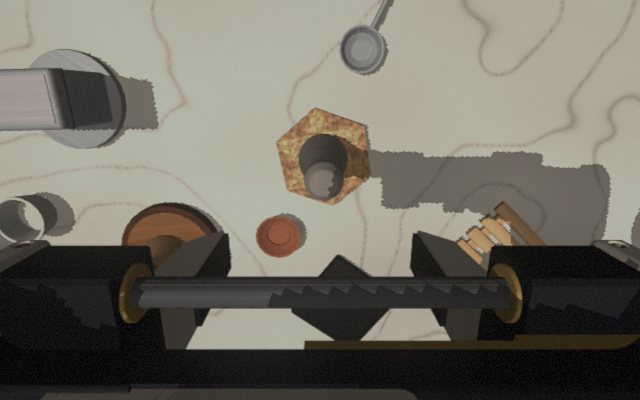

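Wrist view: the pestle's foot is at (321,158) and the hexagon centre is at about (324,156), as measured before. Continuing with pestle to mat and mill to hexagon.

```bash
python3 - <<'E'
from h import *
pick("pestle",(.649,-.011),.012,20); place("pestle",S["mat"],20)
wrist("pestle",.012)
m=(.457,.1355); hover(m,20); pick("mill",m,.018,20); place("mill",S["hexagon"],20)
wrist("mill",.012)
hover((.592,-.288),20); wrist("jar",.012,"w2"); wrist("rack",0)
E
```

```text
pestle opening mm 35.5 grip 30.0 tcp [ 0.649  -0.0111  0.0911] 0.0912
 lifted 35.8 [-0.5 -0.2 -3.6] 17.6
 place [ 0.4632 -0.1151  0.0924] 0.0922 [ 0.3 -0.4 -3.7]
 t 22.5
pestle wrist 0.65 [320. 155.] [ 0.4649 -0.1143  0.012 ]
pestle wrist 0.46 [113.  89.] [0.4564 0.1388 0.012 ]
mill opening mm 43.2 grip 30.0 tcp [0.4569 0.1356 0.0842] 0.08420000000000001
 lifted 43.4 [-0.4 -1.3 -2. ] 27.2
 place [ 0.6471 -0.0155  0.0794] 0.0792 [-0.2  0.8 -2.8]
 t 32.2
mill wrist 0.73 [321. 156.] [ 0.6491 -0.0161  0.012 ]
jar wrist 0.75 [321. 162.] [ 0.5891 -0.288   0.012 ]
```

View pics/w2.png

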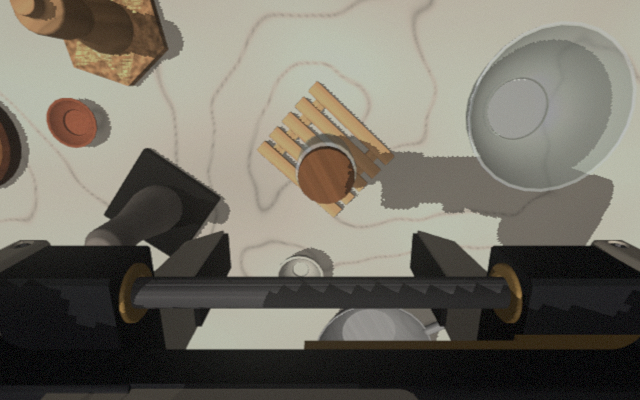

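Wrist view: the jar's foot is at about (322,160) on the rack, whose centre is at about (326,150). The bowl on the right is well clear of the gripper. Moving the jar to the block, then hovering over the tin.

```bash
python3 - <<'E'
from h import *
pick("jar",(.5905,-.288),.012,20); 
wrist("rack",0)
place("jar",S["block"],20); wrist("jar",.018)
print([robot.ik([.609,.286,.05],Q(a)) is not None for a in (114,-66)])
hover((.6095,.2863),114); wrist("tin",.012,"w3"); wrist("disc",0); print(robot.read_state()["joint_pos"])
E
```

```text
jar opening mm 63.7 grip 30.0 tcp [ 0.591  -0.289   0.0477] 0.047200000000000006
 lifted 63.9 [ 0.5  0.8 -4.5] 37.5
rack wrist 0.72 [326. 150.] [ 0.5995 -0.2919  0.    ]
 place [0.4587 0.135  0.0543] 0.0542 [ 0.4 -0.5 -3.5]
 t 43.2
jar wrist 0.86 [317. 158.] [0.4575 0.1384 0.018 ]
[True, True]
tin wrist 0.69 [324. 156.] [0.6135 0.2896 0.012 ]
[ 0.2792063   0.90454384 -1.40891062  1.42056183  0.89037951  1.53790705
 -0.65612618]
```

View pics/w3.png

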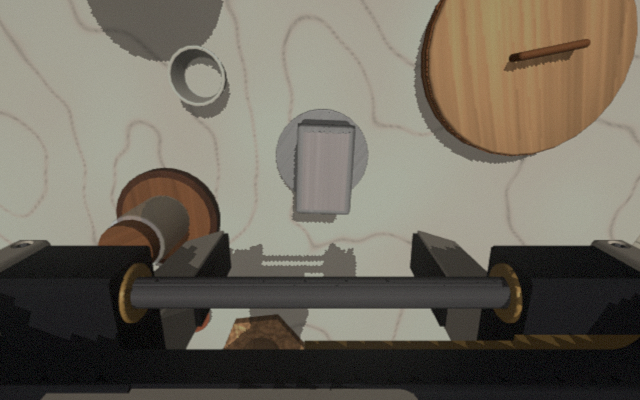

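Wrist view: the tin is square to the fingers at (324,168) on the disc (322,157), and the lid's edge at column 425 is clear of the gripper. Moving the tin to the rack and the jar to the disc.

```bash
python3 - <<'E'
from h import *
pick("tin",(.6105,.287),.012,114)
wrist("disc",0)
place("tin",(.6,-.290,.012),68); wrist("tin",.012,"w4")
j=(.458,.137); hover(j,20); wrist("jar",.018); pick("jar",j,.018,20); place("jar",S["disc"],20); wrist("jar",.012)
robot.move_pose([.45,-.0,.40],Q(20)) if robot.ik([.45,0,.40],Q(20)) is not None else None
E
```

```text
tin opening mm 56.3 grip 29.7 tcp [0.6108 0.2872 0.0484] 0.04820000000000001
 lifted 55.9 [-0.3 -1.4 -2.9] 48.6
disc wrist 0.66 [320. 155.] [0.6109 0.2863 0.    ]
 place [ 0.6001 -0.29    0.0494] 0.0492 [-0.5 -0.2 -2.1]
 t 55.0
tin wrist 0.64 [322. 156.] [ 0.6027 -0.2888  0.012 ]
jar wrist 0.61 [319. 158.] [0.4592 0.1372 0.018 ]
jar opening mm 63.4 grip 30.0 tcp [0.4584 0.1364 0.0534] 0.0532
 lifted 63.4 [ 0.1 -0.2 -4.4] 60.6
 place [0.6106 0.2871 0.0484] 0.0482 [ 0.5  0.3 -5.3]
 t 65.6
jar wrist 0.71 [320. 156.] [0.6115 0.2866 0.012 ]
```

```bash
python3 - <<'E'
from h import *
robot.move_pose([.232,-.607,.30],Q(21)) if robot.ik([.232,-.607,.30],Q(21)) is not None else robot.set_joints([1.469,.501,-.427,1.55,.221,1.138,-.21])
save("top","top1")
im=cv2.imread("pics/top1.png")
c=lambda x,y:cv2.convertScaleAbs(cv2.resize(im[y:y+75,x:x+100],None,fx=4,fy=4,interpolation=cv2.INTER_CUBIC),alpha=1.5,beta=15)
cv2.imwrite("pics/mos1.png",np.vstack([np.hstack([c(130,140),c(285,115)]),np.hstack([c(420,132),c(340,206)])]))
for n in("pestle","mat","jar","disc","tin","rack","mill","hexagon"):
    for r in robot.landmark_of("top",n)[:1]:
        print(n,round(r["conf"],2),at("top",np.array(r["position"])*[640,400],.012 if n in G else 0)[:2].round(4))
E
```

```text
pestle 0.55 [ 0.4614 -0.118 ]
mat 0.7 [ 0.4619 -0.1174]
jar 0.88 [0.6088 0.2838]
disc 0.73 [0.6126 0.2892]
tin 0.63 [ 0.5946 -0.2921]
rack 0.8 [ 0.606  -0.2883]
mill 0.8 [ 0.6447 -0.0136]
hexagon 0.6 [ 0.6505 -0.0191]
```

View pics/mos1.png

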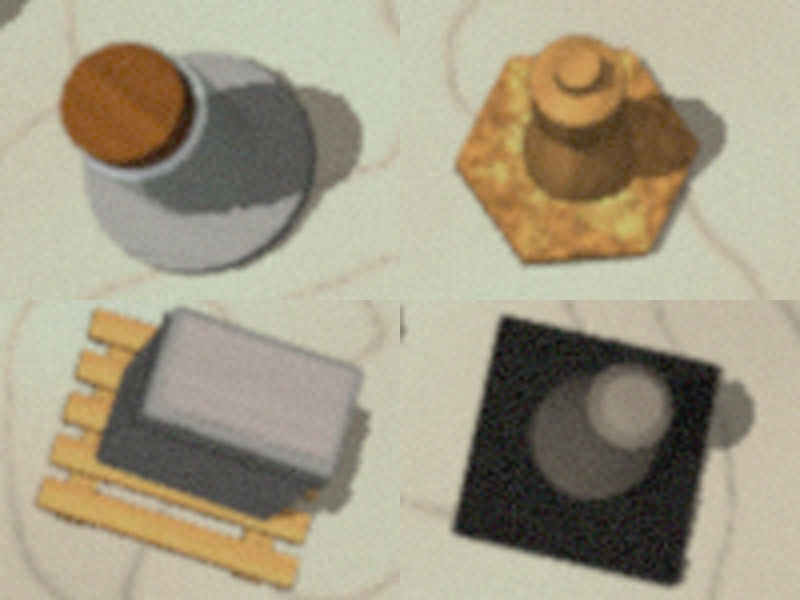

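All four stand on their own stands. The pestle's foot is about 6 mm from the mat's centre and the mill's about 5 mm from the hexagon's. Checking the jar and tin by their tops, with the lid at (161.2,166) and the tin top at (483.4,154.8).

```bash
python3 - <<'E'
from h import *
print(at("top",(161.2,166),.107)[:2]-S["disc"][:2],at("top",(483.4,154.8),.097)[:2]-S["rack"][:2])
print(at("top",(396.2+.6,232.7),.13)[:2]-S["mat"][:2],at("top",(285+578/4-100,115+80/4),.105)[:2]-S["hexagon"][:2])
E
```

```text
[-0.00202061 -0.00184235] [-0.00138121  0.00014624]
[0.00049232 0.00058716] [0.00253865 0.00074709]
```

```bash
python3 -c "
from bench import robot
print(robot.job_done(), robot.read_state()['time'])"
```

```text
the job is handed in; nothing more can be done
the job is handed in; nothing more can be done
```

The pestle, jar, tin and mill are each upright on their own stands, within about 6 mm of centre by camera, the chopping block is empty, and the job is handed in; no verdict came back.

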